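# Trace the stitch seam, then hold the sprung register pin down on its stop

### The job

Take the green-handled stylus out of the tool stand and, with its tip down in the slot of the sole-shaped template, trace the whole stitch seam slowly (a few centimetres a second) from the toe end to the heel end. At the heel end press the sprung brass register pin straight down with the tip, gently, until the tool's collar sits hard on the steel stop, and finish while still holding the upright stylus pressed there: do not let go or back off. Leave the other two tools, the cream jar and its brass lid alone.

Things in the scene. Friction and masses are not known exactly. Their poses are not given: they have to be found in the camera images.
- stylus: Loose hand tool, about 90 g, upright in a hole of the stand. Origin: middle of the tip's lower end; z up the tool. From there up: steel tip, 8 mm diameter, 0 to 25 mm; brass collar disc, 32 mm across, 25 to 30 mm; square green handle 24 x 24 mm (faces across x and y), 30 to 100 mm. In the stand the collar rests on the stand's top (origin 25 mm below it).
- burnisher: Bystander: loose tool of the same shape and size as the stylus but with a black handle, in another hole of the stand. Origin at its tip, as for the stylus.
- pricker: Bystander: loose tool of the same shape and size as the stylus but with a red handle, in another hole of the stand. Origin at its tip, as for the stylus.
- stand: Fixed wooden block 210 x 60 x 34 mm (x, y, z), origin at the centre of its underside. Three 13 mm holes, 28 mm deep, in a row along its x at -70, 0 and +70 mm; any of the three tools may be in any hole, its faces turned up to 0.25 rad from the stand's axes.
- jar: Bystander: loose clear jar of white shoe cream, 68 mm across, 45 mm high; origin at the centre of its underside.
- jar_lid: Bystander: loose brass lid, a flat disc 70 mm across, 12 mm high; origin at the centre of its underside.
- jig: Fixed jig, origin at the centre of its underside, x to the toe, z up. Board 300 x 120 x 26 mm; brown leather sole on it, top at z 30 mm; pale sole-shaped template, z 30 to 40 mm, 276 x 95 mm. A 16 mm slot through the template shows the dashed stitch line on the leather; it runs in straight pieces from seam0 (toe) through seam1.. to seam6 (heel), ending 9 mm beyond each.
- pin_top (a point): Centre of the top of the brass register pin, a disc 17 mm across, in the slot's floor at seam6; flush with the floor at rest, it moves straight down when pressed.
- pin (a joint): Travel of the register pin, m: 0 at rest (up), growing as it is pressed down. Spring: 2 N to start it, plus 3.5 N for each 10 mm, so about 6.5 N when the collar meets the stop at 13 mm; beyond that the force rises steeply. The spring outweighs the stylus and pushes it up if it is let go.
- stop: Fixed U-shaped steel hard stop round the slot's heel end, 44 x 52 mm in plan, open to the toe; top 42 mm above the table, 12 mm above the slot's floor, 2 mm above the template. The stylus' collar lands on it when the pin is down 13 mm. Origin on the pin's axis at the slot floor's height; axes as the jig's.
- seam0 (a point): Toe end of the seam: middle of the slot's floor; in the jig's frame at x 80, y 16, z 30 mm.
- seam1 (a point): Point 1 of the seam: middle of the slot's floor; in the jig's frame at x 53.3, y 20, z 30 mm.
- seam2 (a point): Point 2 of the seam: middle of the slot's floor; in the jig's frame at x 26.7, y 18, z 30 mm.
- seam3 (a point): Point 3 of the seam: middle of the slot's floor; in the jig's frame at x 0, y 12, z 30 mm.
- seam4 (a point): Point 4 of the seam: middle of the slot's floor; in the jig's frame at x -26.7, y 6, z 30 mm.
- seam5 (a point): Point 5 of the seam: middle of the slot's floor; in the jig's frame at x -53.3, y 2, z 30 mm.
- seam6 (a point): Heel end of the seam, at the register pin: middle of the slot's floor; in the jig's frame at x -80, y 0, z 30 mm.

How it is judged:
On the way, in this order (a step that is already met when the one before it is completed fails the run):
1. the stylus' tip, down in the slot (2 mm or more below the template's top), passes the toe end of the seam (within 7 mm) (z of stylus in the frame of jig below 0.038 m and horizontal distance between stylus and seam0 below 0.007 m), for 0.03 s.
2. the stylus' tip, down in the slot (2 mm or more below the template's top), passes the point 1 of the seam (within 7 mm) (z of stylus in the frame of jig below 0.038 m and horizontal distance between stylus and seam1 below 0.007 m), for 0.03 s.
3. the stylus' tip, down in the slot (2 mm or more below the template's top), passes the point 2 of the seam (within 7 mm) (z of stylus in the frame of jig below 0.038 m and horizontal distance between stylus and seam2 below 0.007 m), for 0.03 s.
4. the stylus' tip, down in the slot (2 mm or more below the template's top), passes the point 3 of the seam (within 7 mm) (z of stylus in the frame of jig below 0.038 m and horizontal distance between stylus and seam3 below 0.007 m), for 0.03 s.
5. the stylus' tip, down in the slot (2 mm or more below the template's top), passes the point 4 of the seam (within 7 mm) (z of stylus in the frame of jig below 0.038 m and horizontal distance between stylus and seam4 below 0.007 m), for 0.03 s.
6. the stylus' tip, down in the slot (2 mm or more below the template's top), passes the point 5 of the seam (within 7 mm) (z of stylus in the frame of jig below 0.038 m and horizontal distance between stylus and seam5 below 0.007 m), for 0.03 s.
7. the stylus' tip, down in the slot (2 mm or more below the template's top), passes the heel end of the seam, at the register pin (within 7 mm) (z of stylus in the frame of jig below 0.038 m and horizontal distance between stylus and seam6 below 0.007 m), for 0.03 s.
At the end, for the whole second after the job is handed in: The gripper still holds the stylus upright (within 0.15 rad), its tip on the register pin (within 9 mm of its centre line), the pin pressed down more than 11 mm, and the collar bearing on the steel stop with more than 1 N, steady for the last second (value of joint pin above 0.011 m and contact force between stylus and stop above 1 N and contact force between the fingers and stylus above 3 N and horizontal distance between stylus and seam6 below 0.009 m and angle between stylus's own z axis and vertical below 0.15 rad and linear speed of stylus below 0.02 m/s); the arm keeps its last pose, push and grip.
It fails at once if the stylus moves faster than 0.15 m/s with its tip in the slot (z of stylus in the frame of jig below 0.038 m and linear speed of stylus above 0.15 m/s and horizontal distance between stylus and seam3 below 0.1 m).
It fails at once if the stop is rammed (more than 60 N) (contact force between stylus and stop above 60 N).
It fails at once if another tool, the jar or its lid is moved by more than 15 mm (distance of any of burnisher, pricker, jar, jar_lid from where it was at the start of the episode above 0.015 m).
It also fails if it takes over 58 s, if anything falls off the work surface, if the arm or the gripper's body presses on something with over 40 N, if the wrist force passes 120 N, or if a joint passes its speed limit or range.

### The arm

A 7-joint arm with a two-finger parallel gripper is mounted at the origin on the work surface. World frame = base frame: x ahead of the robot, y to its left, z up, the work surface at z = 0. Lengths are in m, angles in rad, forces in N, time in s.
With the tool pointing down it reaches from about 0.4 to 0.85 m from the base axis. Payload 4.5 kg.
Tool frame: the origin (TCP) lies midway between the tips of the shut fingers; the grasp point (between the pads) lies 19 mm behind it; z points along the fingers, y is the direction in which the jaws open and shut (so a half turn about z gives the same grasp; the last joint's range is limited). The gripper opens to 88 mm and grips with 3 to 60 N. Pads are 18 mm wide; open, the fingers measure 123 mm over their backs; the gripper's body (75 mm by 187 mm) begins 45 mm behind the grasp point.
Start: joints at [1.183, 0.689, -0.195, 1.565, 0.157, 0.902, -0.215], TCP at [0.256, -0.57, 0.239] pointing down, gripper open.
Joint ranges: [-3.01, 3.01], [-0.46, 2.08], [-1.47, 1.51], [0.13, 2.56], [-1, 4.14], [0.04, 2.09], [-2.66, 2.66]. Speed limits (rad/s): [2.57, 2.57, 3.14, 3.14, 3.14, 3.14, 3.14].

### API

Orientations are given as a unit quaternion [x, y, z, w].
In Python, from plant import r gives the robot as it stands. The module is installed in compiled form; this text tells all that it offers.
- The arm moves only by the tool carry_out, never from a script. Its argument "commands" is a list of rows, each a list of 6 numbers: the shift along the tool's x, y, z in m, then the turn, a rotation vector about the tool's x, y, z in degrees. In form: [[dx, dy, dz, wx, wy, wz], ...]. A call has 1 to 12 rows; each row is the pose to reach, as a shift and turn from the pose commanded when the call began, along the tool's axes at that moment; what a row does not reach only later rows make up. A row lasts 1/10 s, in which the tool goes at most 50 mm and 8.59 degrees, less where a joint would pass 70% of its speed; a pose out of reach is approached as far as the arm can. A call with a gripper value outside its range is refused whole. "fingers" is the closure in counts, from 0 (fully open) to 255 (shut), set as the call begins (left out, the last holds). The fingers move at their own pace and stop on an object; "grip_force" is the grip in N (left out, the last holds). Time passes only in rows, so rows that repeat a pose let the fingers close. It gives the time, the measured TCP pose, the force and the opening at its end, in the units of the state.
- r.get_state(): the state, without advancing time (a new reading comes with each control period).
- r.snapshot(name): name is "scene" or "top" or "wrist"; returns a dict with "img" (480x640x3 uint8, blue, green, red), "intrinsics" (3x3 intrinsics, pixels), "extrinsics" (4x4, takes a point from camera to world coordinates); the wrist camera has in their place "tool_from_camera" (4x4, takes a point from camera to tool coordinates, whose origin is the TCP and whose axes are the flange's). Camera axes: x right, y down, z forward; pixel columns grow to the right and rows downward; lengths in m; the calibration is good to about 2 mm. A picture is of the moment at which its call begins: read the wrist's pose just before it. There is no depth.
- r.finish_job(): hands the job in, once; it reports no verdict.
Trained networks look in a picture, given as the dict that the camera call returned (one of the last four; its "shot" number tells which), for a name from the list of things; names that differ only in an ending like _2 or _b are one class to them, and where a whole thing is asked for, a point or a joint stands for the part that bears it (a point fixed in the world has none). Each returns a list of dicts, best first, with "p" (0 to 1); they miss things now and then, are a little off and sometimes report something else, mostly with a low value. They report only what shows in the picture. A call takes as long as a camera call.
- r.spot_in(picture, label): "xyz" ([x, y, z] in m, in world coordinates, good to about 4 mm: the middle of the surface that is visible of it).
- r.spot_point(picture, label): "xyz" ([x, y, z] in m, in world coordinates, good to about 4 mm: a listed point, or the origin of a listed thing).
The state is a dict: "clock": time; "q": joint angles; "qd": joint speeds; "joint_torque": joint torques, N m; "tool_pos": TCP position; "eef_rot": TCP orientation; "contact_force": force on the tool from outside, world axes, zero at the start; "moment": the same for the moment, N m; "opening": opening from 0.0 (shut) to 1.0 (fully open).
Only numpy, scipy, OpenCV 4.12 (cv2) and the standard library are available. Lean on these libraries where they do the work, as an engineer would, in place of code of your own. Each camera call takes 0.05 s, during which the arm holds its last target.

## Working session

There is one attempt and no reset: what is moved stays moved. The work goes in short steps, Python scripts to look and compute and a tool call to move; the robot and the scene stay as the last step left them, time stands still between calls to the robot, and variables do not carry over. Pictures are saved under pics/ and viewed, and the job is handed in when it is done.

Besides the shell and the picture viewer there is one more tool, called after "Request:" as name(argument=value, ...), one argument or row to a line, values as JSON. carry_out: Moves the arm, as the interface text tells. Its arguments: {"type":"object","properties":{"commands":{"type":"array","items":{"type":"array","items":{"type":"number"}}},"fingers":{"type":"number"},"grip_force":{"type":"number"}},"required":["commands"]}

```bash
mkdir -p pics
python3 - <<'E'
from plant import r
import cv2
s=r.get_state()
for k in s: print(k,s[k])
for n in ["scene","top","wrist"]:
    p=r.snapshot(n); cv2.imwrite(f"pics/{n}0.png",p["img"])
    print(n,p["shot"],p["intrinsics"]); print(p.get("extrinsics",p.get("tool_from_camera")))
    if n!="wrist":
        for l in ["stylus","burnisher","pricker","stand","jig","seam0","seam3","seam6","pin_top","stop","jar","jar_lid"]:
            print(l,[(o["xyz"],o["p"]) for o in r.spot_point(p,l)[:2]])
E
```

```text
clock 0.0
q [ 1.18277118  0.68997618 -0.19449878  1.56629733  0.15730498  0.90251229
 -0.2150665 ]
qd [ 5.72979471e-04 -5.38289598e-04 -1.20090093e-03  9.92686602e-04
  2.15416858e-03 -4.19319866e-04  3.38319223e-05]
joint_torque [-5.49461174e-05 -5.27556288e+01 -1.26664594e+00 -1.53428757e+01
 -5.25832234e-02  6.51410475e-03  1.25886213e-04]
tool_pos [ 0.25558665 -0.56967994  0.23792697]
eef_rot [ 9.77829038e-01  2.09402864e-01 -2.59002538e-04 -8.63086890e-04]
contact_force [-0.31503799  0.3218532  -0.15117205]
moment [ 0.00034583  0.01766571 -0.08666775]
opening 0.998821313337796
scene 1 [[534.90669398   0.         328.33862235]
 [  0.         534.90669398 247.05157447]
 [  0.           0.           1.        ]]
[[-0.32751283  0.59424903 -0.73457705  1.37533402]
 [ 0.94480798  0.21301735 -0.24892064  0.24135664]
 [ 0.00855681 -0.77555896 -0.63121714  0.69571192]
 [ 0.          0.          0.          1.        ]]
stylus [([0.6278, -0.2838, 0.0091], 0.82), ([0.5722, 0.0783, 0.0315], 0.59)]
burnisher [([0.4876, -0.2933, 0.0059], 0.71)]
pricker [([0.561, -0.2883, 0.0091], 0.91)]
stand
[... 1182 characters left out ...]
1067, 0.0317], 0.97), ([0.5339, 0.2139, 0.0332], 0.86)]
seam6 [([0.5646, 0.1067, 0.0317], 0.97), ([0.5339, 0.2139, 0.0332], 0.86)]
pin_top [([0.5814, 0.0543, 0.0274], 0.59)]
stop [([0.5807, 0.0567, 0.0272], 0.8)]
jar [([0.7866, -0.0595, 0.0028], 0.58)]
jar_lid [([0.5636, -0.1026, 0.0012], 0.73)]
wrist 3 [[371.78274487   0.         317.72804241]
 [  0.         371.78274487 237.94478805]
 [  0.           0.           1.        ]]
[[ 3.35643257e-04 -9.63636565e-01 -2.67216128e-01  6.84658007e-02]
 [ 9.99999926e-01  3.74156493e-04 -9.32116108e-05  3.70978022e-04]
 [ 1.89802766e-04 -2.67216076e-01  9.63636618e-01 -1.45963727e-01]
 [ 0.00000000e+00  0.00000000e+00  0.00000000e+00  1.00000000e+00]]
```

View pics/scene0.png

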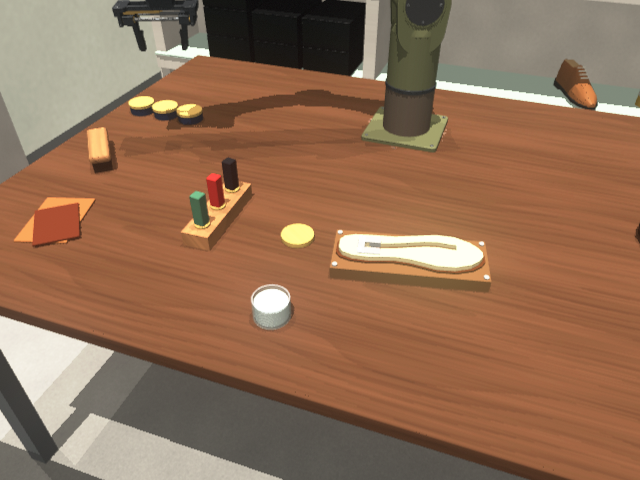

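View pics/top0.png

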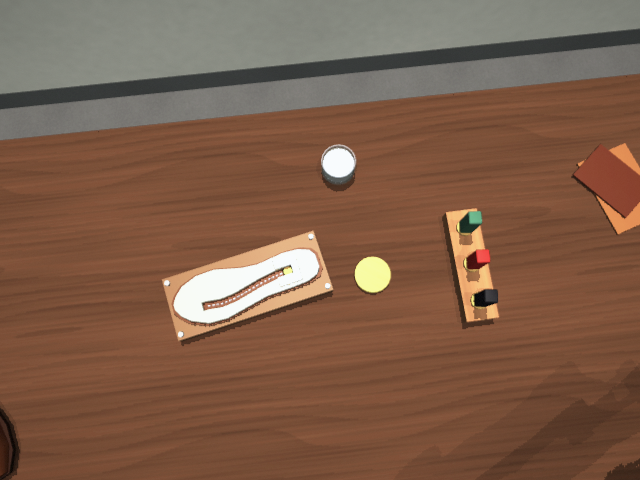

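Scene picture: the tools (200-230,160-230) are green, red and black in the stand, with the jig at (410,260), lid at (297,236) and jar at (271,307). In the top picture the green stylus is at (470,222), the heel pin at (288,271) and the toe end of the slot near (207,306).

Run:
```python
import cv2
im=cv2.imread("pics/top0.png")
cv2.imwrite("pics/c1.png",cv2.resize(im[225:345,155:340],None,fx=4.3,fy=4.3,interpolation=cv2.INTER_CUBIC))
cv2.imwrite("pics/c2.png",cv2.resize(im[200:330,430:510],None,fx=4.5,fy=4.5,interpolation=cv2.INTER_CUBIC))
```

```text
(no output)
```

View pics/c1.png

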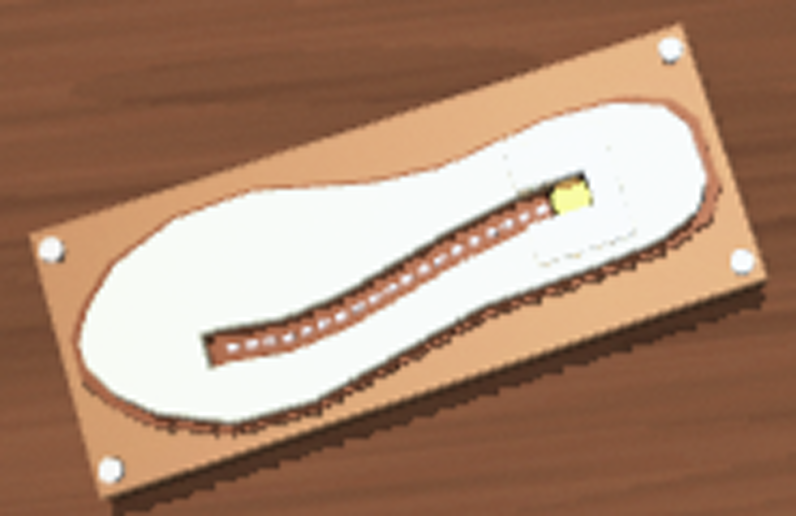

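View pics/c2.png

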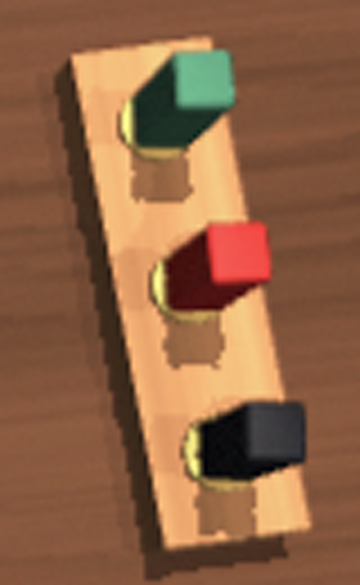

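```bash
cat > h.py <<'E'
import numpy as np, cv2
from scipy.spatial.transform import Rotation as R
K=np.array([[534.93052886,0,323.65077538],[0,534.93052886,242.73506024],[0,0,1]])
T=np.array([[-0.11049125,-0.9699027,0.21698028,0.40814555],[-0.99387396,0.10837397,-0.02167096,0.0051152],[-0.00249629,-0.21804551,-0.97593541,1.02086239],[0,0,0,1]])
def onz(uv,z,K=K,T=T):
    uv=np.atleast_2d(np.array(uv,float)); d=np.c_[uv,np.ones(len(uv))]@np.linalg.inv(K).T@T[:3,:3].T
    s=(z-T[2,3])/d[:,2:]; return T[:3,3]+s*d
def wristT(s,p):
    M=np.eye(4);M[:3,:3]=R.from_quat(s["eef_rot"]).as_matrix();M[:3,3]=s["tool_pos"]
    return M@p["tool_from_camera"]
def fit(loc,w):
    a=loc-loc.mean(0);b=w-w.mean(0)
    th=np.arctan2((a[:,0]*b[:,1]-a[:,1]*b[:,0]).sum(),(a*b).sum())
    c,s=np.cos(th),np.sin(th);Q=np.array([[c,-s],[s,c]])
    t=w.mean(0)-Q@loc.mean(0); return th,t,w-(loc@Q.T+t)
def proj(P,K,T):
    C=np.linalg.inv(T);q=(np.c_[np.atleast_2d(P),np.ones(len(np.atleast_2d(P)))]@C.T)[:,:3]@K.T
    return q[:,:2]/q[:,2:]
SEAM=np.array([[80,16],[53.3,20],[26.7,18],[0,12],[-26.7,6],[-53.3,2],[-80,0]])/1e3
E
python3 - <<'E'
from h import *
c=lambda u:(np.array(u)+.5)/4.3-.5+[155,225]
w=onz(c([(30,237),(682,24),(765,280),(103,497)]),.026)[:,:2]
print(w.round(4))
L=np.array([[150,60],[-150,60],[-150,-60],[150,-60]])/1e3
for Lc in (L,L*[1,-1]):
    th,t,res=fit(Lc,w);print(th,t,res.round(4).tolist())
th,t,_=fit(L*[1,-1],w)
print("pin",onz(c([(571,196)]),.03),"toe",onz(c([(232,347)]),.03))
th,t,_=fit(L,w);q=np.array([[np.cos(th),-np.sin(th)],[np.sin(th),np.cos(th)]]);print(SEAM@q.T+t)
c2=lambda u:(np.array(u)+.5)/4.5-.5+[430,200]
w=onz(c2([(70,55),(212,38),(311,527),(163,549)]),.034)[:,:2];print(w)
for Ls in [np.array([[105,30],[105,-30],[-105,-30],[-105,30]])/1e3]:
    th,t,res=fit(Ls,w);print(th,t,res.round(4).tolist());q=np.array([[np.cos(th),-np.sin(th)],[np.sin(th),np.cos(th)]]);print(q@[.07,0]+t,t,q@[-.07,0]+t)
w=onz(c2([(188,52),(232,54),(234,102),(178,106)]),.109);print(w, w.mean(0))
E
```

```text
[[ 5.924e-01  2.934e-01]
 [ 6.560e-01  2.000e-04]
 [ 5.380e-01 -2.350e-02]
 [ 4.770e-01  2.674e-01]]
1.7812750636477137 [0.56585376 0.13436413] [[0.1165, 0.0249], [0.1175, 0.025], [-0.1178, -0.0237], [-0.1162, -0.0262]]
1.7809942286601441 [0.56585376 0.13436413] [[-0.0009, -0.0002], [0.0002, -0.0], [-0.0004, 0.0013], [0.0011, -0.0011]]
pin [[0.58350915 0.05654971 0.03      ]] toe [[0.53415464 0.20788171 0.03      ]]
[[0.53349261 0.20925577]
 [0.53515927 0.1823093 ]
 [0.54267262 0.15671419]
 [0.55411859 0.131857  ]
 [0.56556455 0.10699981]
 [0.57503376 0.08182256]
 [0.58256801 0.05612965]]
[[ 0.6619596  -0.25462872]
 [ 0.66266698 -0.315901  ]
 [ 0.45388624 -0.32023084]
 [ 0.45177683 -0.25888861]]
0.02069002679526448 [ 0.55757241 -0.28741229] [[0.0, 0.0006], [-0.0005, -0.0007], [0.0007, -0.0007], [-0.0002, 0.0007]]
[ 0.62755743 -0.28596409] [ 0.55757241 -0.28741229] [ 0.48758739 -0.28886049]
[[ 0.63872553 -0.28114978  0.109     ]
 [ 0.63599859 -0.29818162  0.109     ]
 [ 0.61667632 -0.29556177  0.109     ]
 [ 0.61751338 -0.27353187  0.109     ]] [ 0.62722846 -0.28710626  0.109     ]
```

Request:
carry_out(
  commands=[
    [0.02, -0.005, 0.001, 0, 0, 1.5],
    [0.06, -0.014, 0.003, 0, 0, 4.5],
    [0.105, -0.025, 0.005, 0, 0, 8],
    [0.15, -0.035, 0.007, 0, 0, 12],
    [0.195, -0.046, 0.009, 0, 0, 16],
    [0.24, -0.056, 0.011, 0, 0, 20],
    [0.285, -0.067, 0.013, 0, 0, 24],
    [0.33, -0.077, 0.015, 0, 0, 28],
    [0.375, -0.088, 0.017, 0, 0, 31],
    [0.415, -0.097, 0.019, 0, 0, 32.8],
    [0.445, -0.104, 0.02, 0, 0, 32.8],
    [0.456, -0.107, 0.02, 0, 0, 32.8],
  ],
  fingers=0,
  grip_force=50,
)

```text
clock: 2.55
tool_pos: [0.6312, -0.2814, 0.2182]
eef_rot: [0.997, -0.072, 0.001, -0.001]
contact_force: [0.0, 0.0, -0.2]
opening: 1.002
```

Run:
```python
from plant import r
from h import *
s=r.get_state();p=r.snapshot("wrist");cv2.imwrite("pics/w1.png",p["img"])
print(s["clock"],s["tool_pos"],s["eef_rot"],s["qd"])
Tw=wristT(s,p);np.save("Tw1.npy",Tw);np.save("Kw.npy",p["intrinsics"])
print(proj([[.6276,-.286,.109],[.6276,-.286,.034]],p["intrinsics"],Tw))
for l in ["stylus"]: print(r.spot_point(p,l)[:2],r.spot_in(p,l)[:2])
```

```text
2.55 [ 0.63122933 -0.28141737  0.2181825 ] [ 9.97377144e-01 -7.23633516e-02  7.11624512e-04 -1.36802676e-03] [-0.10148805  0.05372051  0.0641151  -0.13814229  0.00975939  0.10635601
 -0.11381489]
[[324.76431724 239.2569935 ]
 [323.5062464  216.97541671]]
[{'xyz': [0.6285, -0.2873, 0.007], 'p': 0.81}] [{'xyz': [0.6341, -0.2884, 0.1055], 'p': 0.78}, {'xyz': [0.6133, -0.001, 0.0277], 'p': 0.21}]
```

View pics/w1.png

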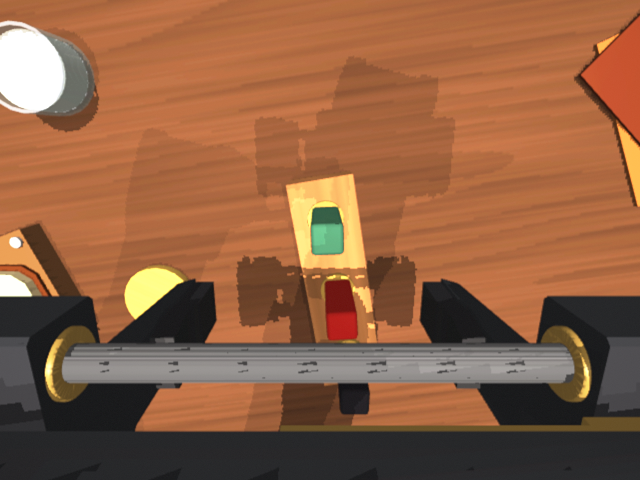

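Wrist picture: the green handle's top at (327,237), nearly square to the image, with the red tool below it at (341,310). The arm was still settling, so I'll measure again.

Run:
```python
from plant import r
from h import *
r.snapshot("top");r.snapshot("top")
s=r.get_state();p=r.snapshot("wrist")
im=p["img"];cv2.imwrite("pics/w2.png",cv2.resize(im[160:340,260:420],None,fx=3.3,fy=3.3,interpolation=cv2.INTER_CUBIC))
print(s["clock"],s["tool_pos"],s["eef_rot"],abs(s["qd"]).max())
Tw=wristT(s,p);np.save("Tw2.npy",Tw)
hsv=cv2.cvtColor(im,cv2.COLOR_BGR2HSV)
m=cv2.inRange(hsv,(65,90,110),(90,255,255))
n,lab,st,ce=cv2.connectedComponentsWithStats(m);i=1+st[1:,4].argmax();print(st[i],ce[i])
cnt=cv2.findContours((lab==i).astype(np.uint8),0,1)[0][0]
b=cv2.boxPoints(cv2.minAreaRect(cnt));print(b)
w=onz(b,.109,p["intrinsics"],Tw);print(w,w.mean(0))
for k in range(4):
    d=w[(k+1)%4]-w[k];print(np.hypot(*d[:2]),(np.arctan2(d[1],d[0])+np.pi/4)%(np.pi/2)-np.pi/4)
```

```text
2.8 [ 0.62603504 -0.28869787  0.21889403] [ 9.97033585e-01 -7.69578162e-02 -7.14179133e-04  1.00727750e-03] 0.00966097899012057
[299 216  33  32 943] [315.02757158 231.84199364]
[[298.67874 217.25342]
 [329.79868 215.77151]
 [331.26474 246.55884]
 [300.1448  248.04074]]
[[ 0.64052612 -0.27797767  0.109     ]
 [ 0.63821894 -0.29975722  0.109     ]
 [ 0.61569251 -0.29753268  0.109     ]
 [ 0.61803196 -0.27524423  0.109     ]] [ 0.62811738 -0.28762795  0.109     ]
0.021901419065903403 -0.10553979450333051
0.0226359967729915 -0.09843359110547745
0.022410885566526085 -0.10457937581221266
0.02265963071365978 -0.12092465571651734
```

View pics/w2.png

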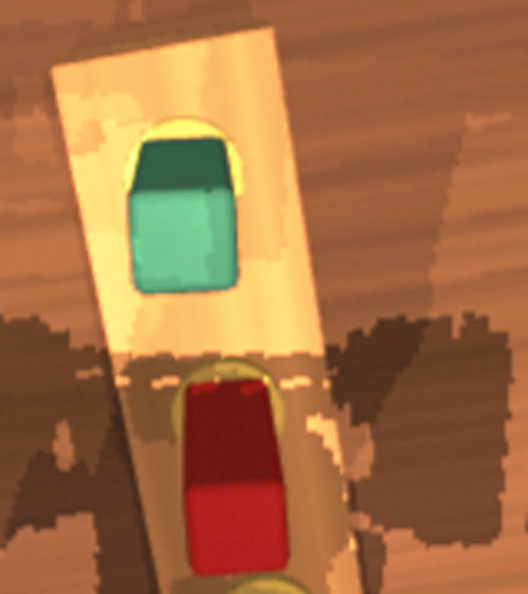

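Request:
carry_out(
  commands=[
    [0.0, 0.0, 0.0, 0, 0, -1],
    [0.0, 0.0, 0.01, 0, 0, -2],
    [0, 0, 0.03, 0, 0, -2.7],
    [0, 0, 0.045, 0, 0, -2.7],
    [0, 0, 0.05, 0, 0, -2.7],
    [0, 0, 0.05, 0, 0, -2.7],
    [0, 0, 0.05, 0, 0, -2.7],
    [0, 0, 0.05, 0, 0, -2.7],
  ],
)

```text
clock: 3.65
tool_pos: [0.6288, -0.2862, 0.1696]
eef_rot: [0.999, -0.052, 0.001, 0.0]
contact_force: [0.2, -0.6, 0.6]
opening: 1.0
```

Run:
```python
from plant import r
from h import *
s=r.get_state();p=r.snapshot("wrist")
im=p["img"];cv2.imwrite("pics/w3.png",im)
print(s["clock"],s["tool_pos"],s["eef_rot"],abs(s["qd"]).max())
Tw=wristT(s,p)
hsv=cv2.cvtColor(im,cv2.COLOR_BGR2HSV)
m=cv2.inRange(hsv,(65,90,110),(90,255,255))
n,lab,st,ce=cv2.connectedComponentsWithStats(m);i=1+st[1:,4].argmax();print(st[i],ce[i])
cnt=cv2.findContours((lab==i).astype(np.uint8),0,1)[0][0]
b=cv2.boxPoints(cv2.minAreaRect(cnt))
w=onz(b,.109,p["intrinsics"],Tw);print(w,w.mean(0))
for k in range(4):
    d=w[(k+1)%4]-w[k];print(np.hypot(*d[:2]),(np.arctan2(d[1],d[0])+np.pi/4)%(np.pi/2)-np.pi/4)
Rm=R.from_quat(s["eef_rot"]).as_matrix();print("tool yaw",np.arctan2(Rm[1,0],Rm[0,0]),"delta tool",Rm.T@(np.array([*w.mean(0)[:2],.060])-s["tool_pos"]))
```

```text
3.65 [ 0.62876294 -0.28620249  0.16962293] [ 9.98660100e-01 -5.17410671e-02  8.60569084e-04  3.55841665e-04] 0.0035143281019065042
[ 301  239   38   38 1423] [319.51229796 257.43851019]
[[ 0.64048728 -0.27811392  0.109     ]
 [ 0.63828498 -0.29935494  0.109     ]
 [ 0.61557829 -0.29733532  0.109     ]
 [ 0.61784376 -0.27549507  0.109     ]] [ 0.62804858 -0.28757481  0.109     ]
0.021354891354553044 -0.10331243625286235
0.022796328977366886 -0.08871048702320339
0.02195743769961473 -0.10335960368152719
0.022794458490177503 -0.11514397870324034
tool yaw -0.1035278617542775 delta tool [-0.00076117  0.00137065  0.10962264]
```

View pics/w3.png

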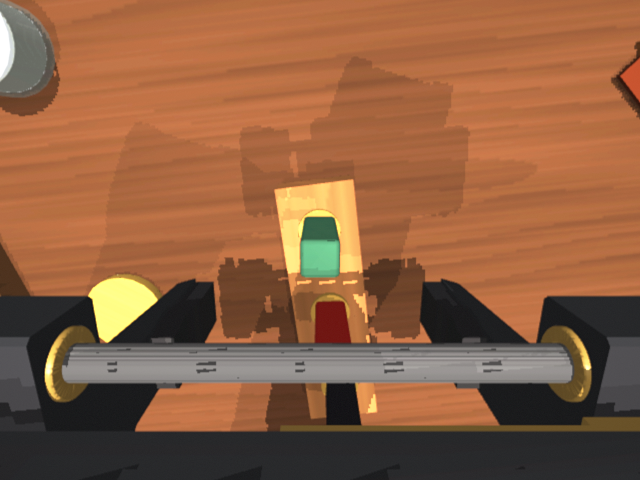

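The handle is centred between the jaws (x 320 px, fingers at 215 and 425) and its faces are aligned, so I'm descending.

Request:
carry_out(
  commands=[
    [-0.001, 0.001, 0.015, 0, 0, 0],
    [-0.001, 0.001, 0.035, 0, 0, 0],
    [-0.001, 0.001, 0.055, 0, 0, 0],
    [-0.001, 0.001, 0.075, 0, 0, 0],
    [-0.001, 0.001, 0.095, 0, 0, 0],
    [-0.001, 0.001, 0.105, 0, 0, 0],
    [-0.001, 0.001, 0.11, 0, 0, 0],
    [-0.001, 0.001, 0.11, 0, 0, 0],
    [-0.001, 0.001, 0.11, 0, 0, 0],
    [-0.001, 0.001, 0.11, 0, 0, 0],
  ],
)

```text
clock: 4.7
tool_pos: [0.6277, -0.2871, 0.0598]
eef_rot: [0.999, -0.052, 0.001, 0.0]
contact_force: [-0.6, 0.4, 0.1]
opening: 1.004
```

Request:
carry_out(
  commands=[
    [0, 0, 0, 0, 0, 0],
    [0, 0, 0, 0, 0, 0],
    [0, 0, 0, 0, 0, 0],
    [0, 0, 0, 0, 0, 0],
    [0, 0, 0, 0, 0, 0],
    [0, 0, 0, 0, 0, 0],
    [0, 0, 0, 0, 0, 0],
    [0, 0, 0, 0, 0, 0],
    [0, 0, 0, 0, 0, 0],
    [0, 0, 0, 0, 0, 0],
  ],
  fingers=255,
  grip_force=50,
)

```text
clock: 5.7
tool_pos: [0.627, -0.2868, 0.0587]
eef_rot: [0.999, -0.052, -0.0, 0.0]
contact_force: [0.3, 0.4, 0.1]
opening: 0.269
```

Run:
```python
from plant import r
from h import *
s=r.get_state();print(s["clock"],s["tool_pos"],s["eef_rot"],s["contact_force"],s["moment"],s["opening"]*88)
for n in ["wrist","scene"]:
    p=r.snapshot(n);cv2.imwrite(f"pics/{n}4.png",p["img"] if n=="wrist" else p["img"][90:330,100:420])
```

```text
5.7 [ 0.62699921 -0.28683524  0.05867182] [ 9.98659952e-01 -5.17522798e-02 -2.52468590e-05  4.36138699e-05] [0.26581009 0.36903841 0.06949896] [ 0.05734832 -0.02144723 -0.02943395] 23.71374358299985
```

View pics/wrist4.png

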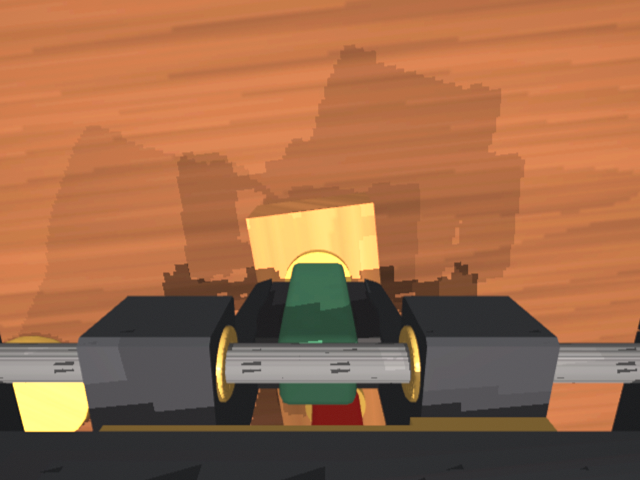

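View pics/scene4.png

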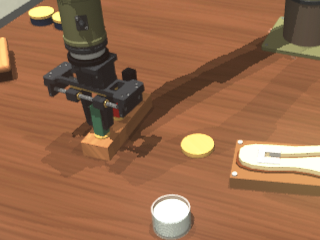

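Gripped with an opening of 23.7 mm against the 24 mm handle, and nothing else was touched. Lifting straight up.

Request:
carry_out(
  commands=[
    [0, 0, -0.005, 0, 0, 0],
    [0, 0, -0.012, 0, 0, 0],
    [0, 0, -0.022, 0, 0, 0],
    [0, 0, -0.034, 0, 0, 0],
    [0, 0, -0.048, 0, 0, 0],
    [0, 0, -0.062, 0, 0, 0],
    [0, 0, -0.072, 0, 0, 0],
    [0, 0, -0.075, 0, 0, 0],
    [0, 0, -0.075, 0, 0, 0],
  ],
)

```text
clock: 6.7
tool_pos: [0.6273, -0.2869, 0.1344]
eef_rot: [0.999, -0.052, 0.0, 0.0]
contact_force: [0.3, -0.2, -0.5]
opening: 0.265
```

Request:
carry_out(
  commands=[
    [-0.003, -0.01, 0, 0, 0, 0],
    [-0.011, -0.035, 0, 0, 0, 0],
    [-0.022, -0.07, 0, 0, 0, 0],
    [-0.035, -0.11, 0, 0, 0, 0],
    [-0.048, -0.15, 0, 0, 0, 0],
    [-0.061, -0.19, 0, 0, 0, 0],
    [-0.074, -0.23, 0, 0, 0, 0],
    [-0.087, -0.27, 0, 0, 0, 0],
    [-0.1, -0.31, 0, 0, 0, 0],
    [-0.113, -0.35, 0, 0, 0, 0],
    [-0.125, -0.39, 0, 0, 0, 0],
    [-0.135, -0.42, 0, 0, 0, 0],
  ],
)

```text
clock: 7.9
tool_pos: [0.5342, 0.1489, 0.1331]
eef_rot: [0.999, -0.05, -0.001, -0.001]
contact_force: [1.4, 0.2, -1.1]
opening: 0.27
```

Request:
carry_out(
  commands=[
    [-0.006, -0.03, 0, 0, 0, 0],
    [-0.009, -0.05, 0, 0, 0, 0],
    [-0.01, -0.06, 0, 0, 0, 0],
    [-0.01, -0.063, 0, 0, 0, 0],
    [-0.01, -0.063, 0, 0, 0, 0],
    [-0.01, -0.063, 0, 0, 0, 0],
    [-0.01, -0.063, 0, 0, 0, 0],
    [-0.01, -0.063, 0, 0, 0, 0],
  ],
)

```text
clock: 8.7
tool_pos: [0.5329, 0.2075, 0.1337]
eef_rot: [0.999, -0.053, 0.0, 0.0]
contact_force: [-0.9, -1.2, -0.6]
opening: 0.268
```

Run:
```python
from plant import r
from h import *
for n in ["scene","wrist","top"]:
    s=r.get_state();p=r.snapshot(n);im=p["img"];cv2.imwrite(f"pics/{n}5.png",im)
    T=wristT(s,p) if n=="wrist" else p["extrinsics"]
    np.savez(f"c5{n}.npz",T=T,K=p["intrinsics"],pos=s["tool_pos"])
    print(n,s["clock"],s["tool_pos"],s["eef_rot"],s["contact_force"],r.spot_point(p,"stylus")[:2],r.spot_point(p,"seam0")[:1])
    if n=="scene":
        tp=proj([s["tool_pos"]-[0,0,.0497]],p["intrinsics"],T)[0];print(tp)
        x,y=tp.astype(int);x0,y0=x-60,y-50;print(x0,y0)
        cv2.imwrite("pics/s5c.png",cv2.resize(im[y0:y0+80,x0:x0+120],None,fx=6,fy=6,interpolation=cv2.INTER_CUBIC))
```

```text
scene 8.7 [0.53291586 0.20746982 0.13372986] [ 9.98615372e-01 -5.26048677e-02  9.11978829e-07  2.58281006e-04] [-0.87486162 -1.22338338 -0.5679146 ] [{'xyz': [0.5339, 0.2073, 0.0836], 'p': 0.75}, {'xyz': [0.5316, 0.2077, 0.0289], 'p': 0.51}] [{'xyz': [0.561, 0.11, 0.0304], 'p': 0.86}]
[454.31221134 229.40585187]
394 179
wrist 8.85 [0.53282171 0.20815826 0.13372893] [ 9.98642765e-01 -5.20828270e-02  2.63668509e-05  7.52437363e-05] [ 0.24569285  0.6359209  -0.9097936 ] [{'xyz': [0.5322, 0.2056, 0.0829], 'p': 0.98}] [{'xyz': [0.5528, 0.1293, 0.0316], 'p': 0.97}]
top 9.0 [0.53274875 0.20849541 0.13373127] [ 9.98657539e-01 -5.17988253e-02  2.94646866e-05  2.55710032e-05] [ 0.16180034  0.04011971 -1.77587271] [] [{'xyz': [0.5423, 0.1601, 0.0314], 'p': 0.96}]
```

View pics/s5c.png

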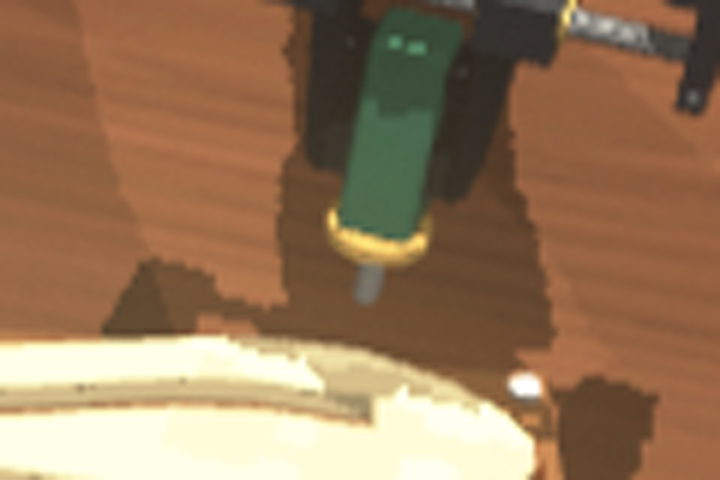

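View pics/wrist5.png

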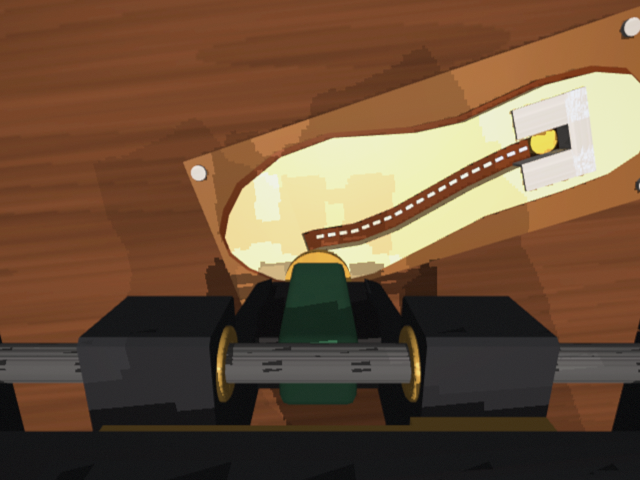

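View pics/top5.png

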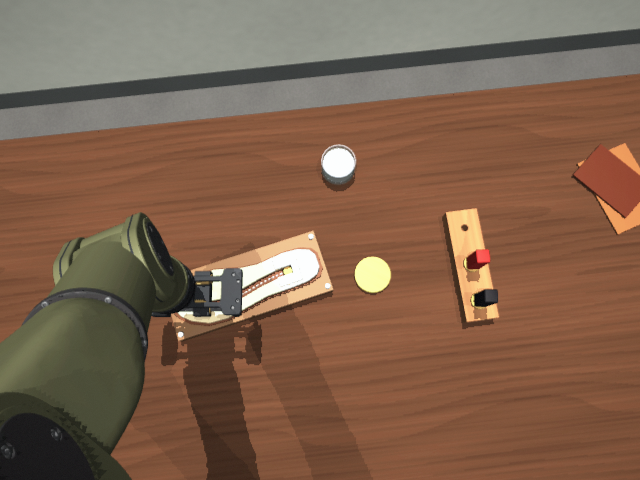

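Scene crop: the tip is at about (455,229) px against a predicted (454,229), so the stylus is upright and sits where it should. I'll check the jig fit against the wrist view (pin at (543,141)).

Run:
```python
from h import *
d=np.load("c5wrist.npz");print(onz([(543,141)],.03,d["K"],d["T"]),onz([(311,240)],.03,d["K"],d["T"]))
th=1.781;q=np.array([[np.cos(th),-np.sin(th)],[np.sin(th),np.cos(th)]]);S=SEAM@np.diag([1,1])
t=np.array([.56585,.13436]);print(S@q.T+t)
print(proj(np.c_[S@q.T+t,np.full(7,.03)],d["K"],d["T"]))
im=cv2.imread("pics/wrist5.png");
for u in proj(np.c_[S@q.T+t,np.full(7,.03)],d["K"],d["T"]): cv2.circle(im,tuple(int(round(v*8)) for v in u),16,(255,0,0),-1,shift=3)
cv2.imwrite("pics/w5c.png",cv2.resize(im[80:290,200:640],None,fx=1.8,fy=1.8))
```

```text
[[0.58204855 0.05544471 0.03      ]] [[0.53119949 0.21267669 0.03      ]]
[[0.53350946 0.20926053]
 [0.5351687  0.1823136 ]
 [0.54267501 0.15671643]
 [0.55411414 0.13185609]
 [0.56555327 0.10699575]
 [0.57501555 0.0818159 ]
 [0.58254273 0.05612093]]
[[315.51835608 236.33502751]
 [353.93813823 230.14748039]
 [390.31820211 215.8425164 ]
 [426.23837092 195.61073971]
 [463.24162055 174.76892553]
 [501.78501339 156.30357966]
 [541.99084718 140.32972866]]
```

View pics/w5c.png

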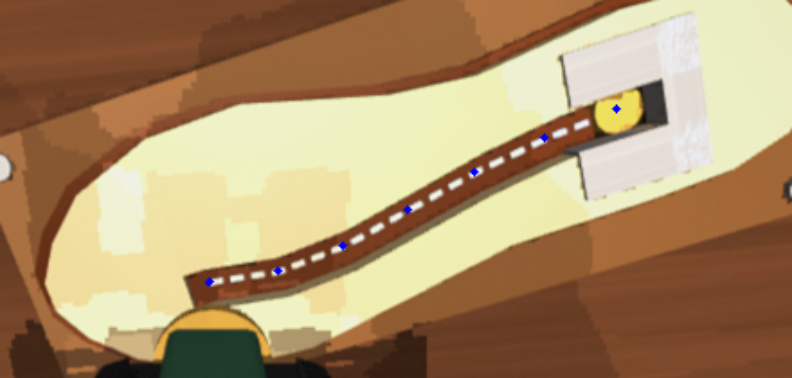

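The overlay lands on the stitches and the pin to within about 1 mm. Lowering the tip to 4 mm above the slot floor at seam0.

Request:
carry_out(
  commands=[
    [0, -0.001, 0.005, 0, 0, 0],
    [0, -0.001, 0.013, 0, 0, 0],
    [0, -0.001, 0.023, 0, 0, 0],
    [0, -0.001, 0.031, 0, 0, 0],
    [0, -0.001, 0.035, 0, 0, 0],
    [0, -0.001, 0.037, 0, 0, 0],
    [0, -0.001, 0.038, 0, 0, 0],
    [0, -0.001, 0.038, 0, 0, 0],
    [0, -0.001, 0.038, 0, 0, 0],
  ],
)

```text
clock: 10.05
tool_pos: [0.5331, 0.2097, 0.096]
eef_rot: [0.999, -0.052, 0.0, -0.0]
contact_force: [0.1, -0.1, -0.3]
opening: 0.269
```

Request:
carry_out(
  commands=[
    [0, 0, 0.002, 0, 0, 0],
    [0, 0, 0.004, 0, 0, 0],
    [0, 0, 0.006, 0, 0, 0],
    [0, 0, 0.008, 0, 0, 0],
    [0, 0, 0.01, 0, 0, 0],
    [0, 0, 0.012, 0, 0, 0],
    [0, 0, 0.012, 0, 0, 0],
    [0, 0, 0.012, 0, 0, 0],
    [0, 0, 0.012, 0, 0, 0],
  ],
)

```text
clock: 10.95
tool_pos: [0.5329, 0.2096, 0.0838]
eef_rot: [0.999, -0.052, 0.0, -0.0]
contact_force: [-0.4, 0.1, -0.6]
opening: 0.267
```

Run:
```python
from plant import r
from h import *
s=r.get_state();p=r.snapshot("scene");cv2.imwrite("pics/s6.png",cv2.resize(p["img"][170:290,320:500],None,fx=4.4,fy=4.4,interpolation=cv2.INTER_CUBIC))
print(s["clock"],s["tool_pos"],s["eef_rot"],s["contact_force"],s["moment"],r.spot_point(p,"stylus")[:2])
```

```text
10.95 [0.53291502 0.20959186 0.08375884] [ 9.98659352e-01 -5.17637641e-02  1.06311929e-04 -3.71548358e-06] [-0.43345478  0.12872429 -0.57540877] [-0.00301215  0.01506667 -0.0578241 ] [{'xyz': [0.5363, 0.2118, 0.0352], 'p': 0.78}]
```

View pics/s6.png

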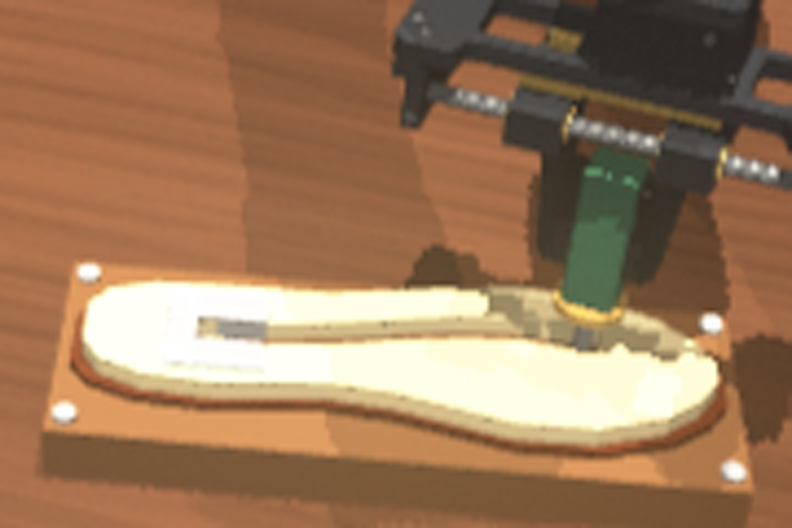

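Tip is inside the slot (scene crop (583,340)) with no contact force. Working out the trace waypoints in tool axes.

Run:
```python
from h import *
th=1.781;q=np.array([[np.cos(th),-np.sin(th)],[np.sin(th),np.cos(th)]]);W=SEAM@q.T+[.56585,.13436]
a=-0.1036;tx=np.array([np.cos(a),np.sin(a)]);ty=np.array([np.sin(a),-np.cos(a)])
P=np.c_[(W-W[0])@tx,(W-W[0])@ty]
for i in range(6):
    print(i,[list(((P[i]+(P[i+1]-P[i])*k/6-P[i//2*2])*1e3).round(1)) for k in range(1,7)])
```

```text
0 [[np.float64(0.7), np.float64(4.4)], [np.float64(1.5), np.float64(8.9)], [np.float64(2.2), np.float64(13.3)], [np.float64(3.0), np.float64(17.8)], [np.float64(3.7), np.float64(22.2)], [np.float64(4.4), np.float64(26.6)]]
1 [[np.float64(6.1), np.float64(30.7)], [np.float64(7.8), np.float64(34.9)], [np.float64(9.5), np.float64(39.0)], [np.float64(11.2), np.float64(43.1)], [np.float64(12.9), np.float64(47.2)], [np.float64(14.6), np.float64(51.3)]]
2 [[np.float64(2.3), np.float64(3.9)], [np.float64(4.6), np.float64(7.8)], [np.float64(7.0), np.float64(11.8)], [np.float64(9.3), np.float64(15.7)], [np.float64(11.6), np.float64(19.6)], [np.float64(13.9), np.float64(23.5)]]
3 [[np.float64(16.3), np.float64(27.5)], [np.float64(18.6), np.float64(31.4)], [np.float64(20.9), np.float64(35.3)], [np.float64(23.2), np.float64(39.2)], [np.float64(25.6), np.float64(43.2)], [np.float64(27.9), np.float64(47.1)]]
4 [[np.float64(2.0), np.float64(4.0)], [np.float64(4.0), np.float64(8.0)], [np.float64(6.0), np.float64(12.0)], [np.float64(8.0), np.float64(16.0)], [np.float64(10.0), np.float64(20.1)], [np.float64(12.0), np.float64(24.1)]]
5 [[np.float64(13.7), np.float64(28.2)], [np.float64(15.4), np.float64(32.3)], [np.float64(17.1), np.float64(36.5)], [np.float64(18.8), np.float64(40.6)], [np.float64(20.5), np.float64(44.7)], [np.float64(22.2), np.float64(48.8)]]
```

Request:
carry_out(
  commands=[
    [0.0007, 0.0044, 0, 0, 0, 0],
    [0.0015, 0.0089, 0, 0, 0, 0],
    [0.0022, 0.0133, 0, 0, 0, 0],
    [0.003, 0.0178, 0, 0, 0, 0],
    [0.0037, 0.0222, 0, 0, 0, 0],
    [0.0044, 0.0266, 0, 0, 0, 0],
    [0.0061, 0.0307, 0, 0, 0, 0],
    [0.0078, 0.0349, 0, 0, 0, 0],
    [0.0095, 0.039, 0, 0, 0, 0],
    [0.0112, 0.0431, 0, 0, 0, 0],
    [0.0129, 0.0472, 0, 0, 0, 0],
    [0.0146, 0.0513, 0, 0, 0, 0],
  ],
)

```text
clock: 12.25
tool_pos: [0.5422, 0.1567, 0.0837]
eef_rot: [0.999, -0.052, 0.0, 0.0]
contact_force: [-0.1, 0.5, -0.7]
opening: 0.27
```

Run:
```python
from plant import r
s=r.get_state();print(s["clock"],s["tool_pos"],s["contact_force"])
r.snapshot("scene");r.snapshot("scene");s=r.get_state();print(s["clock"],s["tool_pos"],s["contact_force"])
```

```text
12.25 [0.54217265 0.15670756 0.08371287] [-0.10209655  0.48857101 -0.7467279 ]
12.35 [0.54233605 0.15601979 0.08371261] [ 0.33468217 -0.16575463 -1.04692769]
```

Request:
carry_out(
  commands=[
    [0.0023, 0.0039, 0, 0, 0, 0],
    [0.0046, 0.0078, 0, 0, 0, 0],
    [0.007, 0.0118, 0, 0, 0, 0],
    [0.0093, 0.0157, 0, 0, 0, 0],
    [0.0116, 0.0196, 0, 0, 0, 0],
    [0.0139, 0.0235, 0, 0, 0, 0],
    [0.0163, 0.0275, 0, 0, 0, 0],
    [0.0186, 0.0314, 0, 0, 0, 0],
    [0.0209, 0.0353, 0, 0, 0, 0],
    [0.0232, 0.0392, 0, 0, 0, 0],
    [0.0256, 0.0432, 0, 0, 0, 0],
    [0.0279, 0.0471, 0, 0, 0, 0],
  ],
)

```text
clock: 13.55
tool_pos: [0.5651, 0.1069, 0.0837]
eef_rot: [0.999, -0.052, 0.0, 0.0]
contact_force: [-0.7, 0.0, -0.8]
opening: 0.266
```

Request:
carry_out(
  commands=[
    [0.002, 0.004, 0, 0, 0, 0],
    [0.004, 0.008, 0, 0, 0, 0],
    [0.006, 0.012, 0, 0, 0, 0],
    [0.008, 0.016, 0, 0, 0, 0],
    [0.01, 0.0201, 0, 0, 0, 0],
    [0.012, 0.0241, 0, 0, 0, 0],
    [0.0137, 0.0282, 0, 0, 0, 0],
    [0.0154, 0.0323, 0, 0, 0, 0],
    [0.0171, 0.0365, 0, 0, 0, 0],
    [0.0188, 0.0406, 0, 0, 0, 0],
    [0.0205, 0.0447, 0, 0, 0, 0],
    [0.0222, 0.0488, 0, 0, 0, 0],
  ],
)

```text
clock: 14.75
tool_pos: [0.5821, 0.0561, 0.0837]
eef_rot: [0.999, -0.052, 0.0, 0.0]
contact_force: [0.5, -0.1, -0.5]
opening: 0.262
```

Run:
```python
from plant import r
from h import *
r.snapshot("wrist");r.snapshot("wrist");s=r.get_state();p=r.snapshot("scene");print(s["clock"],s["tool_pos"],s["eef_rot"],s["contact_force"],s["moment"])
cv2.imwrite("pics/s7.png",cv2.resize(p["img"][170:290,320:500],None,fx=4.4,fy=4.4,interpolation=cv2.INTER_CUBIC))
print(r.spot_point(p,"stylus")[:2])
```

```text
14.85 [0.58222625 0.05540776 0.08375686] [ 9.98629408e-01 -5.23370790e-02  1.77440431e-04  3.21718413e-04] [-0.05750765 -0.39823792 -1.16082125] [ 0.06755171  0.02619125 -0.06835466]
[{'xyz': [0.585, 0.0552, 0.0332], 'p': 0.82}]
```

View pics/s7.png

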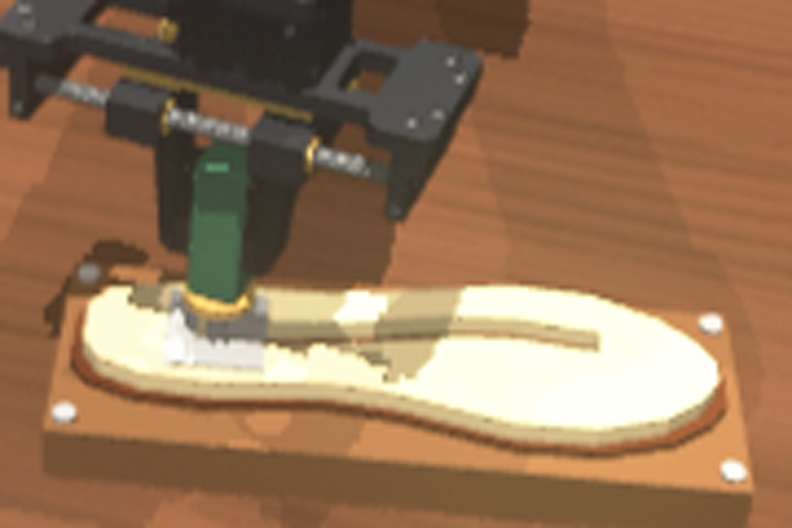

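The tip is at the heel, over the pin and with no side force. Pressing down slowly.

Request:
carry_out(
  commands=[
    [0, 0, 0.0015, 0, 0, 0],
    [0, 0, 0.003, 0, 0, 0],
    [0, 0, 0.0045, 0, 0, 0],
    [0, 0, 0.006, 0, 0, 0],
    [0, 0, 0.0075, 0, 0, 0],
    [0, 0, 0.009, 0, 0, 0],
    [0, 0, 0.0105, 0, 0, 0],
    [0, 0, 0.012, 0, 0, 0],
    [0, 0, 0.0125, 0, 0, 0],
    [0, 0, 0.013, 0, 0, 0],
    [0, 0, 0.013, 0, 0, 0],
    [0, 0, 0.013, 0, 0, 0],
  ],
)

```text
clock: 16.15
tool_pos: [0.582, 0.0567, 0.0708]
eef_rot: [0.999, -0.052, 0.0, -0.0]
contact_force: [-0.7, 3.0, 4.4]
opening: 0.268
```

Request:
carry_out(
  commands=[
    [0, 0, 0.0005, 0, 0, 0],
    [0, 0, 0.001, 0, 0, 0],
    [0, 0, 0.0015, 0, 0, 0],
    [0, 0, 0.002, 0, 0, 0],
    [0, 0, 0.002, 0, 0, 0],
    [0, 0, 0.002, 0, 0, 0],
  ],
)

```text
clock: 16.75
tool_pos: [0.582, 0.0567, 0.0687]
eef_rot: [0.999, -0.052, 0.0, -0.0]
contact_force: [-1.8, 2.6, 4.7]
opening: 0.269
```

Request:
carry_out(
  commands=[
    [0, 0, 0.0005, 0, 0, 0],
    [0, 0, 0.001, 0, 0, 0],
    [0, 0, 0.0015, 0, 0, 0],
    [0, 0, 0.0015, 0, 0, 0],
    [0, 0, 0.0015, 0, 0, 0],
  ],
)

```text
clock: 17.25
tool_pos: [0.582, 0.0567, 0.0672]
eef_rot: [0.999, -0.052, 0.0, -0.0]
contact_force: [-1.3, 2.9, 5.3]
opening: 0.263
```

Run:
```python
from plant import r
from h import *
for i in range(4):
    s=r.get_state();p=r.snapshot("scene");print(s["clock"],s["tool_pos"],s["contact_force"],s["moment"])
print(s["eef_rot"])
cv2.imwrite("pics/s8.png",cv2.resize(p["img"][190:270,330:450],None,fx=6,fy=6,interpolation=cv2.INTER_CUBIC))
print(r.spot_point(p,"stylus")[:2])
```

```text
17.25 [0.58195483 0.05667104 0.06724325] [-1.25133014  2.93440247  5.34936213] [ 0.68213526  0.48114347 -0.01217557]
17.3 [0.58198367 0.05666424 0.06723905] [-1.4813854   2.04482544  4.89972513] [0.67249142 0.42917332 0.04883225]
17.35 [0.58196143 0.05666991 0.06721723] [-1.10018015  2.34465178  5.15676925] [0.72184063 0.39753542 0.00174896]
17.4 [0.5819833  0.05662136 0.06724615] [-1.70281903  1.96384642  4.95187747] [0.6666785  0.4992481  0.02109109]
[ 9.98661326e-01 -5.17256955e-02  3.03041150e-05 -8.62054439e-05]
[]
```

View pics/s8.png

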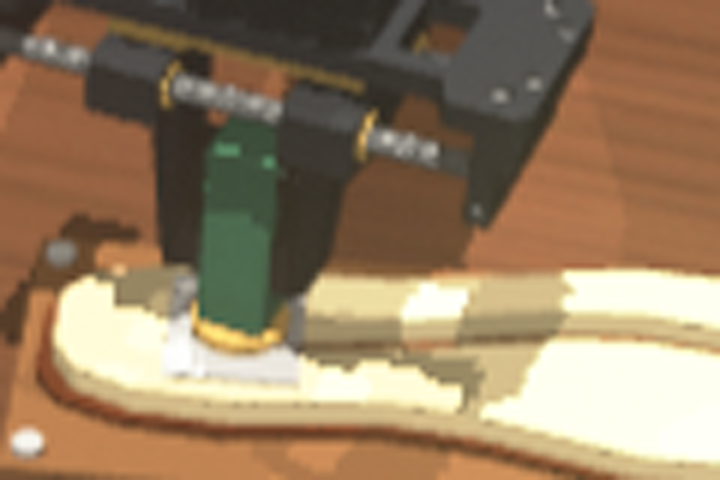

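Collar is just above or touching the stop, the stylus is upright, and the force is still only the spring's. Continuing in half-millimetre steps.

Request:
carry_out(
  commands=[
    [0, 0, 0.0005, 0, 0, 0],
    [0, 0, 0.0005, 0, 0, 0],
    [0, 0, 0.001, 0, 0, 0],
    [0, 0, 0.001, 0, 0, 0],
    [0, 0, 0.001, 0, 0, 0],
  ],
)

```text
clock: 18.0
tool_pos: [0.582, 0.0566, 0.0666]
eef_rot: [0.999, -0.052, 0.0, -0.0]
contact_force: [-2.4, 2.0, 9.3]
opening: 0.27
```

Request:
carry_out(
  commands=[
    [0, 0, 0.0005, 0, 0, 0],
    [0, 0, 0.0005, 0, 0, 0],
    [0, 0, 0.0005, 0, 0, 0],
  ],
)

```text
clock: 18.3
tool_pos: [0.582, 0.0566, 0.0666]
eef_rot: [0.999, -0.052, 0.0, -0.0]
contact_force: [-4.0, 2.7, 12.8]
opening: 0.269
```

Request:
carry_out(
  commands=[
    [0, 0, 0.0004, 0, 0, 0],
    [0, 0, 0.0004, 0, 0, 0],
    [0, 0, 0.0004, 0, 0, 0],
    [0, 0, 0.0004, 0, 0, 0],
    [0, 0, 0.0004, 0, 0, 0],
    [0, 0, 0.0004, 0, 0, 0],
  ],
)

```text
clock: 18.9
tool_pos: [0.582, 0.0567, 0.0665]
eef_rot: [0.999, -0.052, 0.0, -0.0]
contact_force: [-3.2, 2.2, 15.4]
opening: 0.268
```

Run:
```python
from plant import r
from h import *
for i in range(10):
    s=r.get_state();p=r.snapshot("scene");print(s["clock"],s["tool_pos"].round(5),s["contact_force"].round(2),s["moment"].round(2),s["opening"])
cv2.imwrite("pics/s9.png",cv2.resize(p["img"][190:270,330:450],None,fx=6,fy=6,interpolation=cv2.INTER_CUBIC))
p=r.snapshot("wrist");cv2.imwrite("pics/w9.png",p["img"]);p=r.snapshot("top");cv2.imwrite("pics/t9.png",p["img"])
```

```text
18.9 [0.58196 0.05668 0.06655] [-3.23  2.24 15.43] [ 0.67  0.97 -0.03] 0.2680283722278308
18.95 [0.58196 0.05665 0.06655] [-4.61  3.22 15.71] [ 0.7   0.98 -0.02] 0.2719580138019317
19.0 [0.58195 0.05669 0.06654] [-2.88  2.68 15.56] [ 0.68  0.96 -0.05] 0.27295055601663926
19.05 [0.58197 0.05666 0.06654] [-4.54  2.42 15.99] [0.62 0.96 0.01] 0.2666542940593155
19.1 [0.58201 0.05664 0.06654] [-4.71  3.07 15.74] [ 0.7   0.93 -0.02] 0.2666264156752074
19.15 [0.582   0.05665 0.06657] [-4.42  2.24 15.53] [ 0.66  0.94 -0.  ] 0.2648171476019682
19.2 [0.58197 0.05664 0.06655] [-4.46  2.38 15.34] [ 0.69  0.97 -0.  ] 0.2673884522691609
19.25 [0.582   0.05664 0.06656] [-3.05  3.05 14.47] [ 0.63  0.99 -0.01] 0.2678110311481071
19.3 [0.582   0.05667 0.06656] [-3.74  2.17 15.01] [ 0.58  1.01 -0.01] 0.2671268195914037
19.35 [0.58199 0.05666 0.06654] [-4.25  2.77 15.15] [ 0.61  0.97 -0.03] 0.2711523202034942
```

View pics/s9.png

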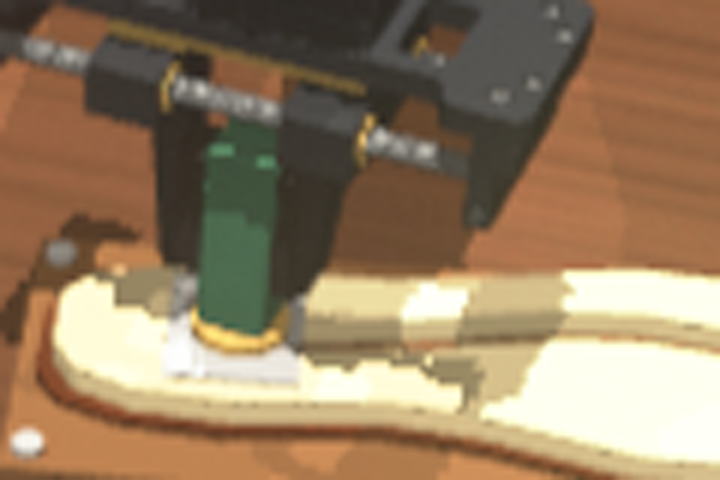

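View pics/w9.png

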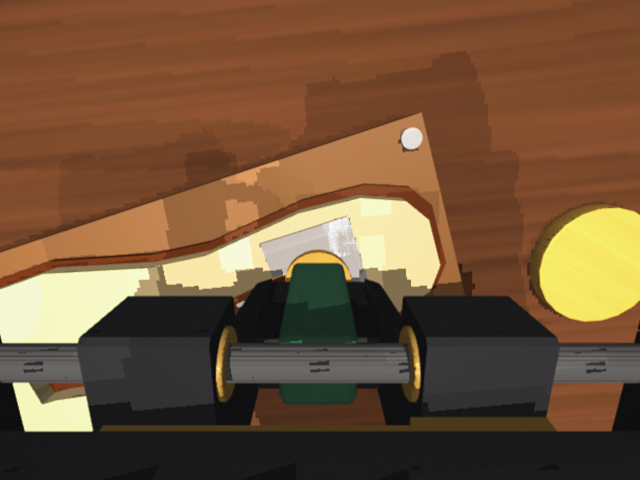

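The collar is on the stop in the scene crop (240,335). The force is a steady 15 N, about 9 N more than the spring, and the stylus is upright and unslipped. Handing in.

Run:
```python
from plant import r
print(r.finish_job());s=r.get_state();print(s["clock"],s["tool_pos"],s["contact_force"])
```

```text
the job is handed in; nothing more can be done
None
the job is handed in; nothing more can be done
```

I took the green stylus out of the stand and traced the slot from seam0 to seam6 at about 4 to 5 cm/s. I kept the tip roughly 4 mm above the slot floor, then pressed the register pin down until the collar sat on the steel stop. I handed the job in at about 19.5 s while still pressing; it gave no verdict.

**Final hold:** descent stopped sharply at TCP z 0.0666 m, which puts the pin about 13 mm down. The vertical force was a steady 15 N or so, about 9 N above the spring. The opening stayed at 23.7 mm, so the stylus had not slipped in the grip, and it was upright.

**Position:** the tip was an estimated 1 mm from the pin axis.

**Side force:** one check was less clean. A side force of about 4 to 5 N built up while pressing, which I took to be friction; there was no visible tilt or motion.

**Other objects:** I did not touch the other tools, the jar or the lid. In the top picture taken during the carry they were where they started; I did not check them again at the end.

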